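Back the mounting press off one notch

ROBOT

A 7-joint arm with a two-finger parallel gripper is mounted at the origin on the work surface. World frame = base frame: x ahead of the robot, y to its left, z up, the work surface at z = 0. Lengths are in mm, angles in rad, forces in N, time in s.
With the tool pointing down it reaches from about 425 to 1025 mm from the base axis. Payload 3.6 kg.
Tool frame: the origin (TCP) lies midway between the tips of the shut fingers; the grasp point (between the pads) lies 19 mm behind it; x points along the fingers, z is the direction in which the jaws open and shut, and the axes are right-handed (so a half turn about x gives the same grasp; the last joint's range is limited). The gripper opens to 85 mm and grips with 20 to 120 N. Pads are 22 mm wide; open, the fingers measure 114 mm over their backs; the gripper's body (76 mm by 85 mm) begins 54 mm behind the grasp point. The pads swing forward as they close: fully open they stand 13 mm farther back than shut.
Start: joints at [1.149, 0.591, 0.048, 1.609, -0.033, 0.943, -0.034], TCP at [233.423, -686.399, 231.302] pointing down, gripper open.
Joint ranges: [-2.69, 2.69], [-0.47, 2.24], [-1.27, 1.36], [0.19, 2.51], [-1.53, 4.68], [0.08, 2.07], [-3.09, 3.09]. Speed limits (rad/s): [2.57, 2.57, 3.14, 3.14, 3.14, 3.14, 3.14].

INTERFACE

Orientations are given as [roll, pitch, yaw] about the fixed x, y, z axes, in that order (R = Rz(yaw) Ry(pitch) Rx(roll)).
In Python, from cell import state, imaging, workorder, spotter gives the robot as it stands.
- The arm moves only by the tool arm_command, never from a script. Its argument "plan" is text: rows parted by semicolons, each of 5 numbers parted by spaces: the shift along the tool's x, y, z in m, then the turn about the tool's x in rad, then the finger opening in m, from 0 to 0.0854. A call has exactly 5 rows; each row shifts and turns the pose as measured when the row begins, along the tool's axes as they then stand; what a row does not reach is not made up. A row lasts 1/12 s, in which the tool goes at most 41.7 mm and 7.16 degrees, less where a joint would pass 70% of its speed; a pose out of reach is approached as far as the arm can. A call with a gripper value outside its range is refused whole. The fingers move at their own pace and stop on an object; the grip force is fixed at half the most. Time passes only in rows, so rows that do not move let the fingers close, or fill a call up. It gives the time, the measured TCP pose, the force and the opening at its end, in the units of the state.
- state(): the state, without advancing time (a new reading comes with each control period).
- imaging.get_image(name): name is "scene" or "top"; returns a dict with "frame" (420x560x3 uint8, blue, green, red), "range_z" (420x560 float32, mm along the optical axis (not along the pixel's ray), 0 where there is no reading), "K" (3x3 intrinsics, pixels), "R" (3x3) and "t" (3): a world point X has camera coordinates R X + t. Camera axes: x right, y down, z forward; pixel columns grow to the right and rows downward; lengths in mm; the calibration is good to about 2 mm. A picture is of the moment at which its call begins.
- workorder.job_done(): hands the job in, once; it reports no verdict.
Trained networks look in a picture, given as the dict that the camera call returned (one of the last four; its "shot" number tells which), for a name from the list of things; names that differ only in an ending like _2 or _b are one class to them, and where a whole thing is asked for, a point or a joint stands for the part that bears it (a point fixed in the world has none). Each returns a list of dicts, best first, with "conf" (0 to 1); they miss things now and then, are a little off and sometimes report something else, mostly with a low value. They report only what shows in the picture. A call takes as long as a camera call.
- spotter.look_for(target, picture): "location" ([column, row] in pixels, amid what is visible of it).
- spotter.landmark_of(target, picture): "location" ([column, row] in pixels: a listed point, or the origin of a listed thing).
The state is a dict: "time_s": time; "qpos": joint angles; "joint_vel": joint speeds; "effort": joint torques, N m; "tcp_pos": TCP position; "orientation": TCP orientation; "ft_force": force on the tool from outside, world axes, zero at the start; "wrist_torque": the same for the moment, N m; "finger_gap": opening from 0.0 (shut) to 1.0 (fully open).
Only numpy, scipy, OpenCV 4.12 (cv2) and the standard library are available. Lean on these libraries where they do the work, as an engineer would, in place of code of your own. Each camera call takes 0.05 s, during which the arm holds its last target. There are 200 camera calls.

TASK

The picture board has been wound one notch too far into the hand-turned roller press. With a fingertip, push the red pawl's thumb weight over so that the pawl lifts out of the ratchet wheel and stays up, push the star handle backward by just one notch so that the board comes back out, then tip the pawl down again so that it drops home in that next notch. Use only your fingertips, gently: grip nothing, keep off the picture board, do not wind it in another notch, and leave the coffee pot, glass and jar where they stand.

Things in the scene. Friction and masses are not known exactly. Their poses are not given: they have to be found in the camera images.
- press: Blue hand-turned roller press, fixed on the white table, elsewhere and turned a little each time. Origin on the table straight below the centre of its ratchet wheel; +x = feed direction (roughly away from the robot), +y = along the rollers. Outer face of the near side plate (170 mm long, top at z 245 mm) at y = +30 mm; rollers, feed tables and knobs (to 282 mm high) lie beyond, up to y = 394 mm
- wheel_hub (a point): Middle of the star handle, on the level shaft (along y of the press) 140 mm above the table. Star handle: four steel spokes of 12 mm with black balls, in the plane y = -60 mm of the press. Ratchet wheel (steel, 12 teeth, 100 mm across, 10 mm thick) on the same shaft in the plane y = 0
- wheel (a joint): Ratchet wheel, roller and star handle as one, rad. 0 = a tooth bears on the lowered pawl; starts at 0 to 0.12. Positive = feeding in (its top goes to +x of the press), negative = backward. One notch is 0.524: the next notch back is -0.52 to about -0.4; beyond -0.55 the pawl's nose would land on a tooth. Turns stiffly (0.3 N m, 3 N at a ball) and stays where it is left
- spoke_top (a point): Centre of the black ball (28 mm) on the end of the star handle's uppermost spoke, 104 mm from the shaft's axis. At wheel 0 this spoke leans 0.44 rad (25 degrees) from upright towards +x of the press; one notch back brings it about upright. Push the ball or spoke from its +x side towards -x to turn the wheel backward
- pawl (a joint): Red throw-over pawl on top of the ratchet wheel, rad; pivot at x -62, y 0, z 195 mm of the press. 0 = nose on the bottom of a notch, 0.60 = lifted against its stop. Its thumb weight passes over the pivot at about 0.33 and then holds it down or up by itself; 1 to 2 N flips it. Down, it blocks the wheel backward and clicks over when it goes forward, reading up to 0.17 on a tooth
- pawl_weight (a point): Centre of the red thumb weight (a roll 22 mm across, 36 mm long along y) on a thin arm of the pawl, 70 mm from the pivot. Pawl down: 69 mm above and 13 mm to +x of the pivot; push it to -x of the press to lift the nose from the teeth. Pawl up: 64 mm above and 28 mm to -x; push it to +x to drop the nose in. Side plate and star handle end below its height
- board_edge (a point): Middle of the leading edge, on the top face, of the white board with a brown picture, 270 mm long, 280 mm wide, 5 mm thick, held between the rollers 170 mm above the table. The leading edge stands some 50 mm to +x of the shaft, the rest lies on the feed table on the -x side. It comes back 13 mm towards -x of the press per notch
- coffee_pot: Bystander: steel coffee pot, 88 mm across, 78 mm tall, with a slanting handle up to 169 mm high; origin at the centre of its underside
- glass: Bystander: drinking glass, 68 mm across, 88 mm tall; origin at the centre of its underside
- paint_jar: Bystander: white paint jar with yellow lid, 62 mm across, 75 mm tall; origin at the centre of its underside

How it is judged:
By the outcome, as a careful person would: the job done as asked, in the order asked, and still so for the second after the job is handed in, with the robot touching nothing.
It also fails if it takes over 48 s, if anything falls off the work surface, if the arm or the gripper's body presses on something with over 40 N, if the wrist force passes 120 N, or if a joint passes its speed limit or range.

## Working session

There is one attempt and no reset: what is moved stays moved. The work goes in short steps, Python scripts to look and compute and a tool call to move; the robot and the scene stay as the last step left them, time stands still between calls to the robot, and variables do not carry over. Pictures are saved under pics/ and viewed, about 8 in all and at most 12, crops included, and the job is handed in when it is done.

Besides the shell and the picture viewer there is one more tool, called after "Call:" as name(argument=value, ...) on one line, values as JSON. arm_command: Moves the arm, as the interface text tells. Its arguments: {"type":"object","properties":{"plan":{"type":"string"}},"required":["plan"]}

```bash
ls; mkdir -p pics; cat > h.py <<'E'
import numpy as np, cv2
from cell import state, imaging, workorder, spotter
def ray(p,uv):
    d=np.linalg.inv(p["K"])@[uv[0],uv[1],1]; R=p["R"]; return -R.T@p["t"], R.T@d
def at(p,uv,z=None):
    c,d=ray(p,uv)
    if z is None:
        u,v=int(round(uv[0])),int(round(uv[1])); w=p["range_z"][max(v-1,0):v+2,max(u-1,0):u+2]; w=w[w>0]
        return c+d*(np.median(w) if len(w) else np.nan)
    return c+d*(z-c[2])/d[2]
def proj(p,X):
    q=p["K"]@(p["R"]@np.asarray(X,float)+p["t"]); return q[:2]/q[2]
E
python3 - <<'E'
from h import *
np.set_printoptions(precision=1,suppress=True)
s=state(); print(s)
for n in ("scene","top"):
    p=imaging.get_image(n); cv2.imwrite(f"pics/{n}0.png",p["frame"]); print(n,"cam at",-p["R"].T@p["t"])
    for t in ("press","wheel_hub","spoke_top","pawl_weight","board_edge","coffee_pot","glass","paint_jar"):
        for r in spotter.landmark_of(t,p)[:2]:
            print(t,r["conf"],np.array(r["location"]),at(p,r["location"]))
E
```

```text
pics
{'time_s': 0.0, 'qpos': array([ 1.1,  0.6,  0. ,  1.6, -0. ,  0.9, -0. ]), 'joint_vel': array([-0., -0., -0., -0.,  0., -0.,  0.]), 'effort': array([  0. , -54.9,   1.5, -19.8,   0. ,   0. ,  -0. ]), 'tcp_pos': array([ 233.2, -685.6,  230.1]), 'orientation': array([-3.1,  1.6,  1.9]), 'ft_force': array([0.2, 1. , 0.6]), 'wrist_torque': array([ 0., -0., -0.]), 'finger_gap': 1.0019366455942946}
scene cam at [1068.8 -128.9  726.2]
press 0.68 [273.2 262.3] [520.7 -95.5  -1.1]
wheel_hub 0.84 [243.7 216.2] [ 520.5 -151.8  156. ]
spoke_top 0.76 [234.  200.7] [ 561.1 -164.4  239. ]
pawl_weight 0.6 [172.  290.4] [ 613.2 -302.4   55.4]
pawl_weight 0.56 [274.9 152. ] [470.8 -84.5 271.5]
board_edge 0.83 [378.  226.5] [583.3 100.8 168.5]
coffee_pot 0.63 [187.4 216.1] [ 403.5 -288.2   47.5]
glass 0.64 [172.8 291.1] [ 612.  -301.8   50.9]
paint_jar 0.75 [169.6 253.6] [ 497.6 -323.8   28.6]
top cam at [ 461.4  -57.1 1144.8]
press 0.6 [294.3 220.4] [497.4 -86.9 157.3]
wheel_hub 0.62 [323.9 220.2] [ 498.3 -155.9  162.5]
spoke_top 0.61 [333.3 196.1] [ 547.1 -167.7  244.9]
board_edge 0.76 [215.1 178.8] [593.   99.5 165.1]
coffee_pot 0.87 [368.2 275. ] [ 357.7 -291.2    5.3]
coffee_pot 0.47 [216.8 177.9] [595.5  95.9 163.2]
glass 0.62 [373.1 193.2] [ 579.1 -306.2    2.2]
paint_jar 0.77 [379.8 235. ] [ 465.1 -306.8   75. ]
```

```bash
python3 - <<'E'
import cv2,numpy as np
a=cv2.imread("pics/scene0.png")[90:350,110:450];b=cv2.imread("pics/top0.png")[110:330,180:440]
cv2.imwrite("pics/a.png",cv2.resize(a,None,fx=2.3,fy=2.3,interpolation=2));cv2.imwrite("pics/b.png",cv2.resize(b,None,fx=2.7,fy=2.7,interpolation=2))
E
```

```text
(no output)
```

View pics/a.png

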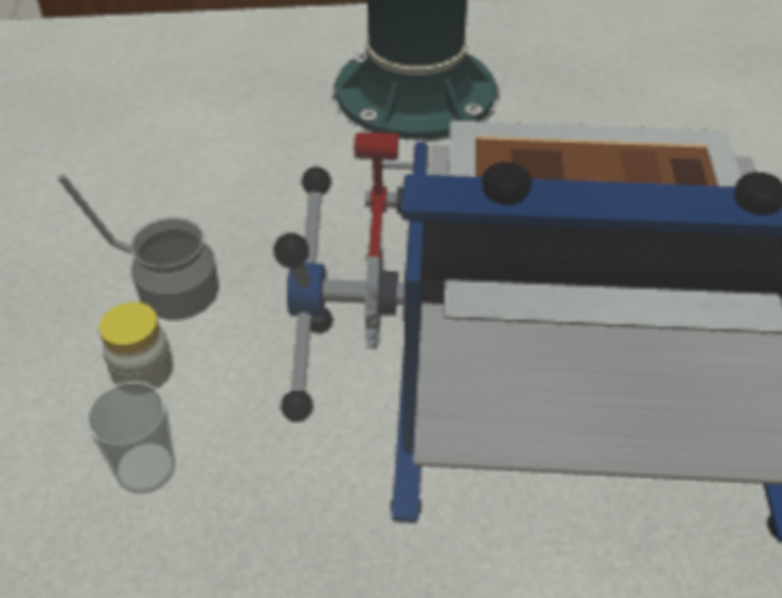

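View pics/b.png

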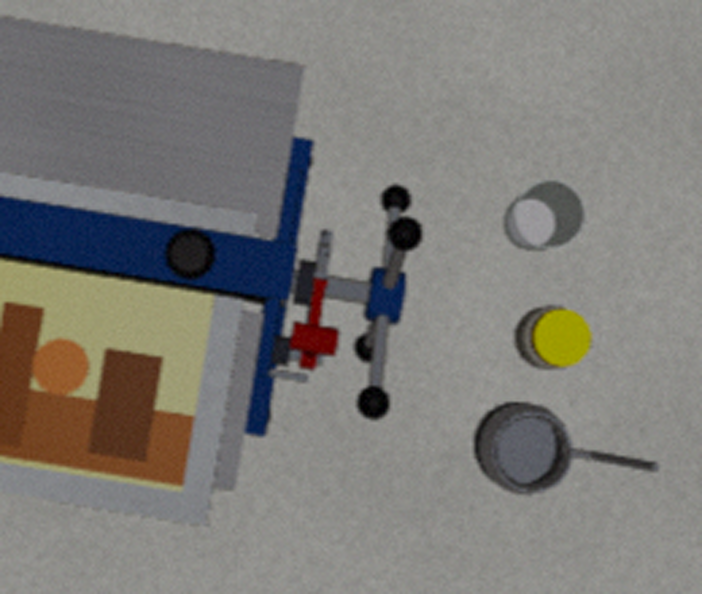

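The wide view from the far side shows the star handle, with the top ball at about (236,199), the red weight at (274,153) and the bystanders to its left. The top view agrees: ball at (330,196), weight at (296,235). I'll fit the press pose to these pixels.

```bash
cat >> h.py <<'E'
def press(P,X):
    x0,y0,w=P[:3]; c,s=np.cos(w),np.sin(w); X=np.asarray(X,float)
    return np.array([x0+c*X[0]-s*X[1],y0+s*X[0]+c*X[1],X[2]])
def ball(th,k=0):
    a=.44+th+k*np.pi/2; return [104*np.sin(a),-60,140+104*np.cos(a)]
def weight(q):
    a=np.arctan2(13,69)-q; return [-62+70*np.sin(a),0,195+70*np.cos(a)]
E
cat > fit.py <<'E'
from h import *
from scipy.optimize import least_squares
np.set_printoptions(precision=3,suppress=True)
S=imaging.get_image("scene");T=imaging.get_image("top")
obs=[(S,"hub",(243,216)),(S,0,(236.5,198.7)),(S,3,(247.4,168.7)),(S,1,(239.1,266.5)),(S,"w",(273.9,153.5)),
(T,"hub",(323,219.3)),(T,0,(330,196.3)),(T,3,(318.1,258.9)),(T,1,(326.7,183.3)),(T,"w",(296.3,235.2))]
def f(P):
    o=[]
    for c,k,uv in obs:
        X=[0,-60,140] if k=="hub" else weight(P[4]) if k=="w" else ball(P[3],k)
        o.append(proj(c,press(P,X))-uv)
    return np.ravel(o)
r=least_squares(f,[500,-100,-.1,.05,0.05],loss="soft_l1"); P=r.x
print(P); print(f(P).reshape(-1,2)); np.save("P.npy",P)
for n,X in (("ball",ball(P[3])),("weight",weight(P[4])),("pivot",[-62,0,195]),("hub",[0,-60,140])): print(n,press(P,X))
E
python3 fit.py
python3 - <<'E'
from h import *
from scipy.spatial.transform import Rotation as Ro
s=state();print(s["orientation"],"\n",Ro.from_euler("xyz",s["orientation"]).as_matrix().round(3))
E
```

```text
[511.638 -94.703  -0.154   0.027  -0.004]
[[-0.077 -0.707]
 [-0.467 -0.445]
 [-0.433 -0.306]
 [-0.544 -0.565]
 [-0.737 -0.497]
 [-0.836 -0.517]
 [-0.379 -0.431]
 [-0.312 -0.515]
 [-0.594 -0.191]
 [-0.388 -0.423]]
ball [ 548.71  -161.159  232.872]
weight [463.475 -87.245 263.732]
pivot [450.368 -85.215 195.   ]
hub [ 502.455 -153.996  140.   ]
[-0.12623968  1.5706979  -1.36919605] 
 [[ 0.     0.947  0.322]
 [-0.     0.322 -0.947]
 [-1.    -0.     0.   ]]
```

```bash
cat > go.py <<'E'
# usage: go.py px py z -> shift in tool axes to bring TCP to press coords
from h import *; import sys
from scipy.spatial.transform import Rotation as Ro
np.set_printoptions(precision=1,suppress=True)
P=np.load("P.npy"); s=state(); R=Ro.from_euler("xyz",s["orientation"]).as_matrix()
c,w=np.cos(P[2]),np.sin(P[2]); d=s["tcp_pos"][:2]-P[:2]
cur=np.array([c*d[0]+w*d[1],-w*d[0]+c*d[1],s["tcp_pos"][2]])
print("t",round(s["time_s"],2),"TCP in press",cur,"F",s["ft_force"],"q",s["qpos"],"yaw of tool z off by",round(float(np.arctan2(R[1,2],R[0,2])-P[2]),3))
for i in range(1,len(sys.argv),3):
    X=np.array(sys.argv[i:i+3],float); print(X,"tool shift mm",R.T@(press(P,X)-s["tcp_pos"]))
E
echo
```

Call:
arm_command(plan="-0.025 0 0 -0.12 0.085;-0.025 0 0 -0.12 0.085;-0.025 0 0 -0.12 0.085;-0.025 0 0 -0.12 0.085;-0.025 0 0 -0.12 0.085")

```text
time_s: 1.42
tcp_pos: [232.2, -681.8, 351.6]
orientation: [2.654, 1.552, 2.034]
ft_force: [0.2, -0.4, -0.2]
finger_gap: 0.994
```

Call:
arm_command(plan="0 0 0 -0.12 0.085;0 0 0 -0.12 0.085;0 0 0 -0.12 0.085;0 0 0 -0.12 0.085;0 0 0 0 0.085")

```text
time_s: 1.83
tcp_pos: [233.2, -686.0, 362.7]
orientation: [-3.097, 1.569, 3.068]
ft_force: [-0.2, 0.3, 0.4]
finger_gap: 0.999
```

```bash
python3 go.py 27 0 340
```

```text
t 1.83 TCP in press [-184.6 -627.   362.7] F [-0.2  0.3  0.4] q [ 1.3  0.5 -0.2  1.5  0.1  1.2  1. ] yaw of tool z off by 0.035
[ 27.   0. 340.] tool shift mm [ 22.2 619.1 233.8]
```

Call:
arm_command(plan="0 0.034 0.013 -0.007 0.085;0 0.034 0.013 -0.007 0.085;0 0.034 0.013 -0.007 0.085;0 0.034 0.013 -0.007 0.085;0 0.034 0.013 -0.007 0.085")

```text
time_s: 2.25
tcp_pos: [309.8, -529.4, 359.3]
orientation: [-2.39, 1.563, -2.509]
ft_force: [1.4, 0.1, -0.1]
finger_gap: 0.996
```

Call:
arm_command(plan="0 0.034 0.013 0 0.085;0 0.034 0.013 0 0.085;0 0.034 0.013 0 0.085;0 0.034 0.013 0 0.085;0 0.034 0.013 0 0.085")

```text
time_s: 2.67
tcp_pos: [397.5, -360.8, 358.1]
orientation: [-2.29, 1.562, -2.43]
ft_force: [1.1, -0.2, -0.5]
finger_gap: 0.992
```

```bash
python3 go.py 27 0 340
```

```text
t 2.67 TCP in press [ -72.  -280.4  358.1] F [ 1.1 -0.2 -0.5] q [ 0.9  0.2 -0.4  1.9  0.1  1.   0.4] yaw of tool z off by 0.014
[ 27.   0. 340.] tool shift mm [ 15.8 279.1 103. ]
```

Call:
arm_command(plan="0 0.034 0.013 0 0.085;0 0.034 0.013 0 0.085;0 0.034 0.013 0 0.085;0 0.034 0.013 0 0.085;0 0.034 0.013 0 0.085")

```text
time_s: 3.08
tcp_pos: [488.7, -193.8, 357.5]
orientation: [-2.021, 1.562, -2.181]
ft_force: [0.7, -1.4, 0.5]
finger_gap: 0.992
```

Call:
arm_command(plan="0 0.034 0.013 0 0.085;0 0.034 0.013 0 0.085;0 0.030 0.011 0 0.085;0 0.01 0.004 0 0.085;0 0 0 0 0.085")

```text
time_s: 3.5
tcp_pos: [552.0, -78.0, 357.7]
orientation: [-1.487, 1.568, -1.65]
ft_force: [-0.3, 0.4, 0.7]
finger_gap: 0.993
```

```bash
python3 go.py 30 0 300 30 0 237; python3 -c "
from h import *
S=imaging.get_image('scene');T=imaging.get_image('top')
a=S['frame'][60:260,160:360];b=T['frame'][130:330,200:400]
cv2.imwrite('pics/c.png',cv2.resize(np.hstack([a,b]),None,fx=2,fy=2,interpolation=2))"
```

```text
t 3.5 TCP in press [ 37.3  22.7 357.7] F [-0.3  0.4  0.7] q [ 0.5  0.3 -0.5  1.8  0.2  1.1 -0.3] yaw of tool z off by -0.01
[ 30.   0. 300.] tool shift mm [ 57.8 -22.7  -7.1]
[ 30.   0. 237.] tool shift mm [120.8 -22.5  -7.1]
```

View pics/c.png

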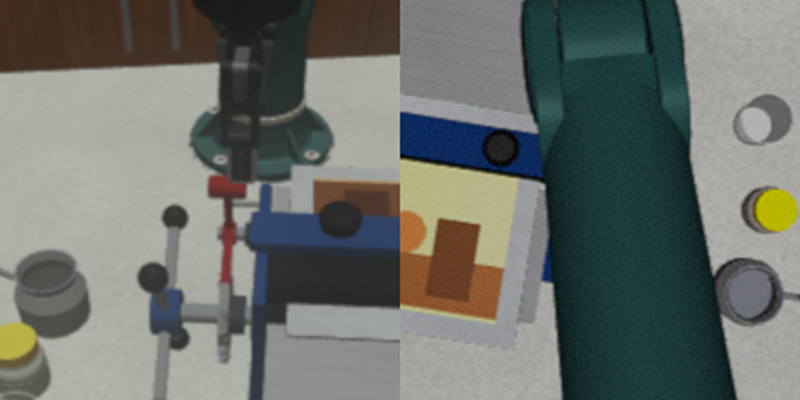

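The left half shows the gripper above and behind the weight (crop 227,187), and the arm hides the press from the top camera. I'll line up, then go down on the +x side of the weight.

Call:
arm_command(plan="0 -0.012 -0.002 0.01 0.085;0 -0.011 -0.003 0 0.085;0.025 0 0 0 0.085;0.025 0 0 0 0.085;0 0 0 0 0.085")

```text
time_s: 4.02
tcp_pos: [536.9, -119.0, 307.6]
orientation: [-1.474, 1.559, -1.673]
ft_force: [-0.7, -1.2, -0.9]
finger_gap: 0.995
```

```bash
python3 go.py 33 0 237
```

```text
t 4.02 TCP in press [ 28.7 -20.1 307.6] F [-0.7 -1.2 -0.9] q [ 0.5  0.3 -0.5  1.9  0.2  1.  -0.3] yaw of tool z off by -0.045
[ 33.   0. 237.] tool shift mm [70.4 21.1  3.3]
```

Call:
arm_command(plan="0 0 0 0 0.085;0 0.008 0.003 -0.01 0.085;0 0.006 0 -0.01 0.085;0 0 0 0 0.085;0 0 0 0 0.085")

```text
time_s: 4.43
tcp_pos: [542.0, -111.9, 310.7]
orientation: [-1.352, 1.556, -1.541]
ft_force: [0.8, -0.3, -1.2]
finger_gap: 0.998
```

```bash
python3 go.py 33 0 237
```

```text
t 4.43 TCP in press [ 32.7 -12.4 310.7] F [ 0.8 -0.3 -1.2] q [ 0.5  0.3 -0.5  1.9  0.2  1.  -0.3] yaw of tool z off by -0.035
[ 33.   0. 237.] tool shift mm [73.5 13.5 -0.3]
```

Call:
arm_command(plan="0.012 0.006 0 -0.015 0.085;0.012 0.005 0 -0.01 0.085;0.01 0 0 0 0.085;0 0 0 0 0.085;0 0 0 0 0.085")

```text
time_s: 4.85
tcp_pos: [545.5, -98.5, 274.5]
orientation: [-1.182, 1.555, -1.339]
ft_force: [0.3, -0.6, 0.1]
finger_gap: 0.997
```

```bash
python3 go.py 33 0 237
```

```text
t 4.85 TCP in press [ 34.    1.5 274.5] F [ 0.3 -0.6  0.1] q [ 0.5  0.4 -0.5  1.9  0.2  0.9 -0.3] yaw of tool z off by -0.004
[ 33.   0. 237.] tool shift mm [37.5 -0.9 -1.3]
```

Call:
arm_command(plan="0.012 0 0 0 0.085;0.012 0 0 0 0.085;0.01 0 0 0 0.085;0 0 0 0 0.085;0 0 0 0 0.085")

```text
time_s: 5.27
tcp_pos: [545.2, -99.3, 236.3]
orientation: [-1.287, 1.556, -1.444]
ft_force: [0.6, 0.1, -0.0]
finger_gap: 0.993
```

```bash
python3 go.py 33 0 237; python3 -c "
from h import *
S=imaging.get_image('scene')
cv2.imwrite('pics/d.png',cv2.resize(S['frame'][100:250,200:350],None,fx=3,fy=3,interpolation=2))"
```

```text
t 5.27 TCP in press [ 33.9   0.6 236.3] F [ 0.6  0.1 -0. ] q [ 0.4  0.4 -0.5  2.   0.3  0.8 -0.3] yaw of tool z off by -0.004
[ 33.   0. 237.] tool shift mm [-0.7 -0.6 -0.9]
```

View pics/d.png

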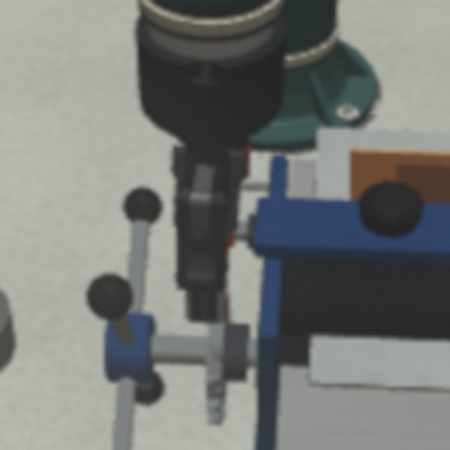

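The gripper hangs beside the wheel in line with the pawl, with the weight hidden behind it (red shows at crop 245,165). Nothing is touched yet, so I'll push to -x.

Call:
arm_command(plan="0 0 -0.006 0 0.085;0 0 -0.006 0 0.085;0 0 -0.006 0 0.085;0 0 -0.006 0 0.085;0 0 -0.003 0 0.085")

```text
time_s: 5.73
tcp_pos: [517.9, -95.0, 238.0]
orientation: [-1.023, 1.554, -1.181]
ft_force: [0.4, -0.6, 0.2]
finger_gap: 0.994
```

```bash
python3 go.py -12 0 237
```

```text
t 5.73 TCP in press [  6.2   0.7 238. ] F [ 0.4 -0.6  0.2] q [ 0.5  0.4 -0.5  2.   0.3  0.8 -0.3] yaw of tool z off by -0.005
[-12.   0. 237.] tool shift mm [  0.9  -0.8 -18.3]
```

Call:
arm_command(plan="0 0 -0.005 0 0.085;0 0 -0.005 0 0.085;0 0 -0.005 0 0.085;0 0 -0.004 0 0.085;0 0 0 0 0.085")

```text
time_s: 6.15
tcp_pos: [495.5, -91.6, 238.6]
orientation: [-1.046, 1.553, -1.204]
ft_force: [-0.6, 0.8, 0.5]
finger_gap: 0.995
```

```bash
python3 go.py -20 0 237; python3 -c "
from h import *
S=imaging.get_image('scene')
P=np.load('P.npy')
for r in spotter.landmark_of('pawl_weight',S): print(r)
print(proj(S,press(P,weight(0.02))),proj(S,press(P,weight(.6))))
cv2.imwrite('pics/e.png',cv2.resize(S['frame'][100:250,200:350],None,fx=3,fy=3,interpolation=2))"
```

```text
t 6.15 TCP in press [-16.4   0.6 238.6] F [-0.6  0.8  0.5] q [ 0.5  0.3 -0.5  2.1  0.2  0.8 -0.3] yaw of tool z off by -0.005
[-20.   0. 237.] tool shift mm [ 1.6 -0.6 -3.6]
{'location': [275.8, 140.4], 'conf': 0.39}
[273.22575756 152.3326738 ] [274.7456313  142.07597108]
```

View pics/e.png

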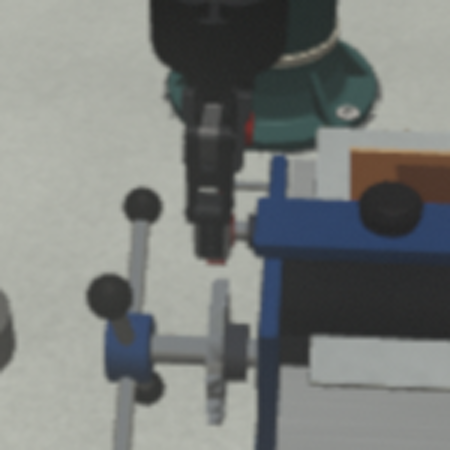

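The nose has left the wheel's top (crop 220,285 is free) and the weight sits at the spot predicted for 0.6, so the pawl is up. Next I'll rise and straddle the top ball.

Call:
arm_command(plan="0 0 0.006 0 0.085;-0.015 0 0.004 0 0.085;-0.02 0 0.008 0 0.085;-0.02 -0.005 0.01 0 0.085;0 -0.015 0.01 0 0.085")

```text
time_s: 6.67
tcp_pos: [532.2, -113.5, 295.1]
orientation: [-1.127, 1.557, -1.28]
ft_force: [1.0, 0.4, 0.3]
finger_gap: 0.998
```

```bash
python3 go.py 47 -60 300
```

```text
t 6.67 TCP in press [ 23.2 -15.4 295.1] F [1.  0.4 0.3] q [ 0.5  0.3 -0.5  1.9  0.2  0.9 -0.2] yaw of tool z off by 0.001
[ 47. -60. 300.] tool shift mm [ -4.2 -44.7  23.7]
```

Call:
arm_command(plan="0 -0.012 0.008 0 0.085;0 -0.012 0.006 0 0.085;0 -0.01 0.004 0 0.085;0 -0.003 0 0 0.085;0 0 0 0 0.085")

```text
time_s: 7.08
tcp_pos: [548.4, -160.4, 295.2]
orientation: [-1.023, 1.556, -1.18]
ft_force: [0.6, -0.5, -0.5]
finger_gap: 0.995
```

```bash
python3 go.py 47 -60 212; python3 -c "
from h import *
S=imaging.get_image('scene')
P=np.load('P.npy')
for k in ('pawl_weight','spoke_top'): print(k,spotter.landmark_of(k,S)[:2])
print(proj(S,press(P,weight(0.02))),proj(S,press(P,weight(.6))))"
```

```text
t 7.08 TCP in press [ 46.4 -59.3 295.2] F [ 0.6 -0.5 -0.5] q [ 0.6  0.4 -0.5  1.9  0.2  0.9 -0.2] yaw of tool z off by -0.004
[ 47. -60. 212.] tool shift mm [83.2  0.4 -0. ]
pawl_weight [{'location': [274.2, 139.8], 'conf': 0.91}]
spoke_top [{'location': [235.0, 199.4], 'conf': 0.85}, {'location': [171.8, 252.9], 'conf': 0.3}]
[273.22575756 152.3326738 ] [274.7456313  142.07597108]
```

The pawl stays up on its own. Next, down around the ball.

Call:
arm_command(plan="0.02 0 0 0 0.085;0.02 0 0 0 0.085;0.02 0 0 0 0.085;0.014 0 0 0 0.085;0 0 0 0 0.085")

```text
time_s: 7.65
tcp_pos: [549.0, -154.5, 220.7]
orientation: [-0.769, 1.555, -0.917]
ft_force: [-0.7, -0.1, -0.1]
finger_gap: 0.996
```

```bash
python3 go.py 18 -60 214 -28 -60 214; python3 -c "
from h import *
S=imaging.get_image('scene')
cv2.imwrite('pics/f.png',cv2.resize(S['frame'][120:270,180:330],None,fx=3,fy=3,interpolation=2))"
```

```text
t 7.65 TCP in press [ 46.1 -53.3 220.7] F [-0.7 -0.1 -0.1] q [ 0.5  0.4 -0.4  2.   0.3  0.8 -0.2] yaw of tool z off by 0.005
[ 18. -60. 214.] tool shift mm [  6.4  -6.4 -28.2]
[-28. -60. 214.] tool shift mm [  5.9  -6.2 -74.2]
```

View pics/f.png

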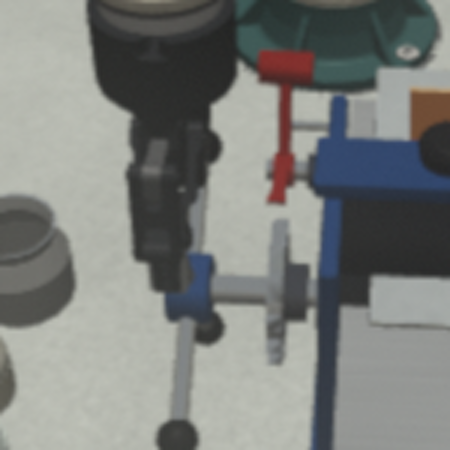

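The pawl is clearly up (weight at crop 287,67). The ball is hidden between the fingers, so I'll start the push.

Call:
arm_command(plan="0.004 -0.004 -0.008 0 0.085;0.003 -0.003 -0.008 0 0.085;0 0 -0.008 0 0.085;0 0 -0.004 0 0.085;0 0 0 0 0.085")

```text
time_s: 8.12
tcp_pos: [520.5, -156.2, 217.5]
orientation: [-0.501, 1.548, -0.647]
ft_force: [2.8, -0.0, -2.1]
finger_gap: 0.992
```

```bash
python3 go.py -20 -60 214
```

```text
t 8.12 TCP in press [ 18.1 -59.4 217.5] F [ 2.8 -0.  -2.1] q [ 0.5  0.4 -0.4  2.   0.3  0.7 -0.2] yaw of tool z off by 0.008
[-20. -60. 214.] tool shift mm [  2.7  -0.2 -38.2]
```

Contact shows as about 3 N, where I expected it. I'll push on slowly.

Call:
arm_command(plan="0.001 0 -0.006 0 0.085;0.001 0 -0.006 0 0.085;0 0 -0.006 0 0.085;0 0 -0.006 0 0.085;0 0 -0.004 0 0.085")

```text
time_s: 8.53
tcp_pos: [507.6, -154.2, 223.2]
orientation: [-0.18, 1.511, -0.325]
ft_force: [4.4, -1.0, 3.9]
finger_gap: 0.993
```

```bash
python3 go.py -27 -60 216; cat > chk.py <<'E'
from h import *; import sys
from scipy.optimize import least_squares
P=np.load("P.npy"); S=imaging.get_image("scene")
g=cv2.cvtColor(S["frame"],cv2.COLOR_BGR2GRAY)
# wheel angle from the black balls: darkest disc along each ball's projected arc
def score(th,k):
    u=proj(S,press(P,ball(th,k))); 
    m=np.zeros_like(g); cv2.circle(m,(int(u[0]*16-8),int(u[1]*16-8)),int(6.5*16),255,-1,shift=4)
    m2=np.zeros_like(g); cv2.circle(m2,(int(u[0]*16-8),int(u[1]*16-8)),int(9.5*16),255,-1,shift=4); m2-=m
    return float(g[m2>0].mean()-g[m>0].mean())
ths=np.arange(-.7,.2,.01)
for k in (0,1,3):
    sc=[score(t,k) for t in ths]; i=int(np.argmax(sc)); print("ball",k,"theta",round(ths[i],2),"score",round(sc[i]))
for r in spotter.landmark_of("pawl_weight",S)[:1]: print("weight",r,"0:",proj(S,press(P,weight(0))).round(1),".6:",proj(S,press(P,weight(.6))).round(1))
for r in spotter.landmark_of("spoke_top",S)[:2]: print("spoke",r,"-.46:",proj(S,press(P,ball(-.46))).round(1),"0:",proj(S,press(P,ball(0))).round(1))
cv2.imwrite(sys.argv[1],cv2.resize(S["frame"][110:290,190:370],None,fx=3,fy=3,interpolation=2))
E
python3 chk.py pics/g.png
```

```text
t 8.53 TCP in press [  5.1 -59.4 223.2] F [ 4.4 -1.   3.9] q [ 0.6  0.4 -0.5  2.1  0.3  0.7 -0.2] yaw of tool z off by 0.008
[-27. -60. 216.] tool shift mm [  5.3  -0.3 -32.5]
ball 0 theta -0.08 score 44
ball 1 theta -0.08 score 93
ball 3 theta -0.12 score 56
weight {'location': [275.5, 137.7], 'conf': 0.76} 0: [273.2 152.9] .6: [274.7 142.1]
spoke {'location': [236.9, 193.4], 'conf': 0.57} -.46: [239.2 175.7] 0: [236.2 196.8]
```

Call:
arm_command(plan="0.004 0 -0.007 0 0.085;0.003 0 -0.007 0 0.085;0.002 0 -0.007 0 0.085;0.001 0 -0.006 0 0.085;0 0 0 0 0.085")

```text
time_s: 9.1
tcp_pos: [480.8, -149.7, 210.7]
orientation: [-0.166, 1.511, -0.311]
ft_force: [2.3, -0.9, 2.5]
finger_gap: 0.996
```

```bash
python3 go.py -30 -60 216; python3 chk.py pics/h.png
```

```text
t 9.1 TCP in press [-22.  -59.1 210.7] F [ 2.3 -0.9  2.5] q [ 0.6  0.4 -0.4  2.1  0.3  0.6 -0.2] yaw of tool z off by 0.009
[-30. -60. 216.] tool shift mm [-5.7 -0.9 -7.7]
ball 0 theta -0.2 score 40
ball 1 theta -0.37 score 87
ball 3 theta -0.39 score 52
weight {'location': [277.1, 140.5], 'conf': 0.64} 0: [273.2 152.9] .6: [274.7 142.1]
spoke {'location': [239.2, 178.5], 'conf': 0.9} -.46: [239.2 175.7] 0: [236.2 196.8]
```

Call:
arm_command(plan="-0.001 0 -0.003 0 0.085;-0.001 0 -0.003 0 0.085;0 0 -0.002 0 0.085;0 0 0 0 0.085;0 0 0 0 0.085")

```text
time_s: 9.67
tcp_pos: [472.2, -148.4, 211.7]
orientation: [-0.16, 1.514, -0.305]
ft_force: [3.3, -0.3, 0.3]
finger_gap: 0.994
```

```bash
python3 go.py -30 -60 216; python3 chk.py pics/i.png
```

```text
t 9.67 TCP in press [-30.8 -59.1 211.7] F [ 3.3 -0.3  0.3] q [ 0.6  0.3 -0.5  2.2  0.3  0.6 -0.2] yaw of tool z off by 0.009
[-30. -60. 216.] tool shift mm [-4.2 -1.   1. ]
ball 0 theta -0.29 score 34
ball 1 theta -0.44 score 73
ball 3 theta -0.49 score 45
weight {'location': [276.8, 138.7], 'conf': 0.7} 0: [273.2 152.9] .6: [274.7 142.1]
spoke {'location': [239.0, 178.0], 'conf': 0.62} -.46: [239.2 175.7] 0: [236.2 196.8]
spoke {'location': [187.4, 214.6], 'conf': 0.18} -.46: [239.2 175.7] 0: [236.2 196.8]
```

The wheel is at about -0.46. I'll back off, rise clear and verify.

Call:
arm_command(plan="0 0 0.008 0 0.085;-0.01 0 0.006 0 0.085;-0.025 0 0.004 0 0.085;-0.03 0 0 0 0.085;-0.025 0 0 0 0.085")

```text
time_s: 10.23
tcp_pos: [475.0, -148.5, 295.9]
orientation: [-0.315, 1.55, -0.46]
ft_force: [0.9, -1.4, 0.3]
finger_gap: 1.002
```

```bash
python3 go.py -60 0 300 -60 0 237; python3 chk.py pics/j.png
```

```text
t 10.23 TCP in press [-28.  -58.7 295.9] F [ 0.9 -1.4  0.3] q [ 0.6  0.2 -0.5  2.   0.2  0.9 -0.1] yaw of tool z off by 0.008
[-60.   0. 300.] tool shift mm [ -5.1  59.  -31.4]
[-60.   0. 237.] tool shift mm [ 57.8  59.4 -32.7]
ball 0 theta -0.48 score 76
ball 1 theta -0.44 score 72
ball 3 theta -0.49 score 49
weight {'location': [274.8, 139.2], 'conf': 0.72} 0: [273.2 152.9] .6: [274.7 142.1]
spoke {'location': [237.3, 176.3], 'conf': 0.69} -.46: [239.2 175.7] 0: [236.2 196.8]
```

View pics/j.png

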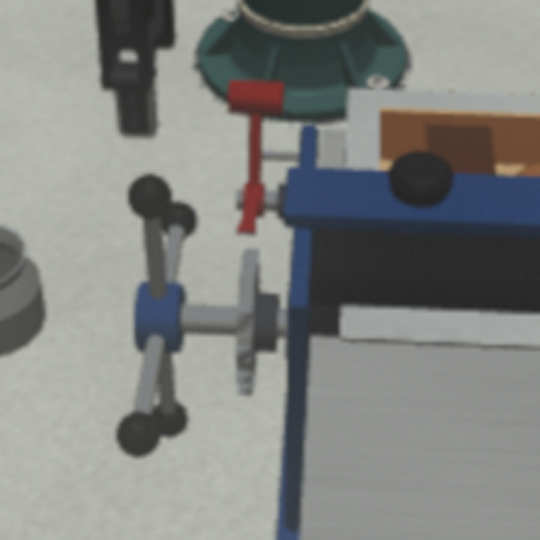

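The wheel is one notch back at about -0.47, with the spoke upright (ball at crop 150,195) and the pawl still up (weight at 257,97). Next I'll straddle the weight so that the -x finger is behind it.

Call:
arm_command(plan="-0.005 0.014 -0.01 0 0.085;0 0.014 -0.01 0 0.085;0 0.014 -0.01 0 0.085;0 0.008 -0.005 0 0.085;0 0 0 0 0.085")

```text
time_s: 10.8
tcp_pos: [439.9, -90.5, 294.2]
orientation: [-0.846, 1.561, -0.995]
ft_force: [-0.2, -0.2, -0.1]
finger_gap: 0.993
```

```bash
python3 go.py -67 0 300 -67 0 237
```

```text
t 10.8 TCP in press [-71.6  -6.8 294.2] F [-0.2 -0.2 -0.1] q [ 0.6  0.2 -0.5  2.1  0.1  0.9 -0.2] yaw of tool z off by 0.005
[-67.   0. 300.] tool shift mm [-5.8  6.7  4.7]
[-67.   0. 237.] tool shift mm [57.2  7.2  4.2]
```

Call:
arm_command(plan="0.012 0.004 0.001 0 0.085;0.015 0.002 0.001 0 0.085;0.015 0 0 0 0.085;0.01 0 0 0 0.085;0 0 0 0 0.085")

```text
time_s: 11.22
tcp_pos: [440.1, -84.9, 237.8]
orientation: [-1.582, 1.562, -1.729]
ft_force: [-0.6, -0.0, 0.1]
finger_gap: 0.991
```

```bash
python3 go.py -67 0 237 -30 0 237; python3 chk.py pics/k.png
```

```text
t 11.22 TCP in press [-72.2  -1.2 237.8] F [-0.6 -0.   0.1] q [ 0.5  0.3 -0.5  2.2  0.2  0.7 -0.3] yaw of tool z off by 0.007
[-67.   0. 237.] tool shift mm [0.8 1.2 5.2]
[-30.   0. 237.] tool shift mm [ 0.8  0.9 42.2]
ball 0 theta -0.48 score 74
ball 1 theta -0.44 score 71
ball 3 theta -0.49 score 48
weight {'location': [275.2, 140.9], 'conf': 0.63} 0: [273.2 152.9] .6: [274.7 142.1]
spoke {'location': [238.5, 174.4], 'conf': 0.77} -.46: [239.2 175.7] 0: [236.2 196.8]
```

View pics/k.png

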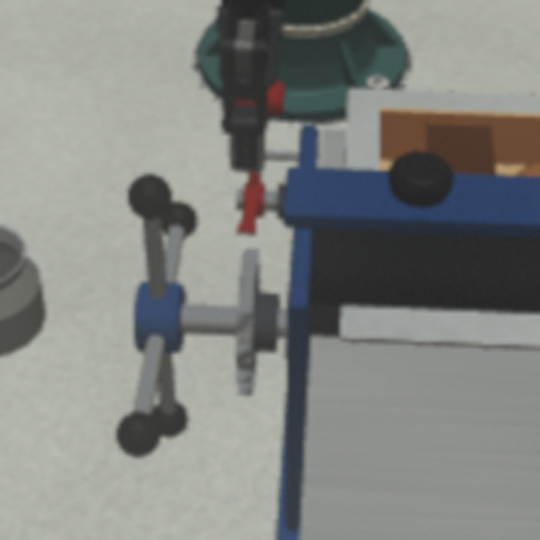

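The weight is between the fingers (red shows at crop 275,97), the pawl is still up and the wheel hasn't moved. I'll push to +x.

Call:
arm_command(plan="0 0 0.006 0 0.085;0 0 0.006 0 0.085;0 0 0.006 0 0.085;0 0 0.005 0 0.085;0 0 0.004 0 0.085")

```text
time_s: 11.78
tcp_pos: [472.4, -90.1, 242.7]
orientation: [-0.843, 1.557, -0.992]
ft_force: [0.3, -0.8, -0.2]
finger_gap: 0.993
```

Call:
arm_command(plan="0 0 0.004 0 0.085;0 0 0.003 0 0.085;0 0 0 0 0.085;0 0 0 0 0.085;0 0 0 0 0.085")

```text
time_s: 12.2
tcp_pos: [482.8, -91.4, 243.4]
orientation: [-0.667, 1.556, -0.815]
ft_force: [0.0, 0.0, -0.3]
finger_gap: 0.993
```

```bash
python3 go.py -28 0 237; python3 chk.py pics/l.png
```

```text
t 12.2 TCP in press [-29.   -1.2 243.4] F [ 0.   0.  -0.3] q [ 0.5  0.3 -0.5  2.1  0.2  0.8 -0.3] yaw of tool z off by 0.005
[-28.   0. 237.] tool shift mm [6.4 1.2 0.9]
ball 0 theta -0.48 score 75
ball 1 theta -0.44 score 72
ball 3 theta -0.49 score 49
weight {'location': [271.5, 151.4], 'conf': 0.64} 0: [273.2 152.9] .6: [274.7 142.1]
spoke {'location': [241.0, 178.9], 'conf': 0.77} -.46: [239.2 175.7] 0: [236.2 196.8]
spoke {'location': [240.3, 215.9], 'conf': 0.28} -.46: [239.2 175.7] 0: [236.2 196.8]
```

The pawl has dropped. I'll rise straight up and check.

Call:
arm_command(plan="-0.015 0 0 0 0.085;-0.025 0 0 0 0.085;-0.03 0 0 0 0.085;-0.025 0 0 0 0.085;0 0 0 0 0.085")

```text
time_s: 12.77
tcp_pos: [478.3, -89.9, 339.7]
orientation: [-1.23, 1.561, -1.377]
ft_force: [-0.3, 0.9, -0.6]
finger_gap: 0.994
```

```bash
python3 go.py; python3 chk.py pics/m.png; python3 -c "
from h import *
S=imaging.get_image('scene')
for t in ('board_edge','coffee_pot','glass','paint_jar'):
    r=spotter.landmark_of(t,S)[0]; print(t,r['conf'],r['location'])"
```

```text
t 12.77 TCP in press [-33.7  -0.3 339.7] F [-0.3  0.9 -0.6] q [ 0.6  0.2 -0.5  2.   0.1  1.  -0.2] yaw of tool z off by 0.006
ball 0 theta -0.48 score 74
ball 1 theta -0.44 score 71
ball 3 theta -0.49 score 48
weight {'location': [273.3, 151.3], 'conf': 0.78} 0: [273.2 152.9] .6: [274.7 142.1]
spoke {'location': [237.9, 176.5], 'conf': 0.59} -.46: [239.2 175.7] 0: [236.2 196.8]
board_edge 0.75 [377.5, 220.5]
coffee_pot 0.86 [187.6, 214.2]
glass 0.83 [173.7, 294.4]
paint_jar 0.68 [170.6, 252.3]
```

View pics/m.png

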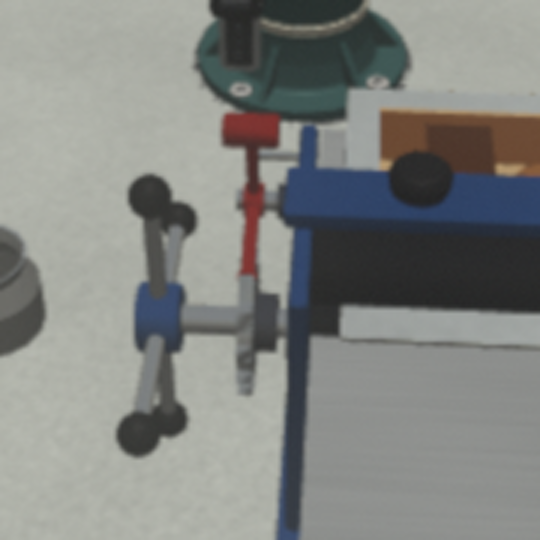

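The pawl is down with its weight at pixel (273.7,153.5), the same as the starting down position. Its nose is on the wheel, the spoke is upright and the gripper is clear above, so I'll hand in.

```bash
python3 -c "
from cell import workorder; print(workorder.job_done())"
```

```text
the job is handed in; nothing more can be done
None
```

The job is handed in after about 13 s of robot time. I tipped the pawl up with the back of one finger and pushed the top ball back with the inside of the other. Then I tipped the pawl down again, with the fingers open throughout and nothing gripped.

**Last checks:**
- **Wheel:** it reads about -0.47 rad, from -0.44 to -0.49 across the three balls. That is within the next notch back, and it did not move when the pawl dropped.
- **Pawl:** the weight is back at its starting down position in the picture (within about half a pixel), and the nose is on the wheel.
- **Board:** the network saw its edge about 6 px further back, in the right direction. I did not measure the distance.
- **Bystanders:** the pot, glass and jar were found within about 4 px of where they started, which I put down to network scatter. The arm did not pass low near them.
- **Forces:** readings at the wrist, taken at the end of each move, stayed below about 6 N. The gripper was clear above the press at hand-in.

**What did not go to plan:** the tool tilted about 3° and rode up a few mm while pushing the ball, so I corrected for it in the next move. While the gripper hid the top ball, its angle reading disagreed (-0.29 against -0.44 and -0.49). It agreed once the gripper was clear.

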